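# Snap the cover cap onto the basin's fixing bolt

### The arm

A 6-joint arm with a two-finger parallel gripper is mounted at the origin on the work surface. World frame = base frame: x ahead of the robot, y to its left, z up, the work surface at z = 0. Lengths are in m, angles in rad, forces in N, time in s.
With the tool pointing down it reaches from about 0.25 to 0.725 m from the base axis. Payload 4 kg.
Tool frame: the origin (TCP) lies at the very end of the fingers, on their centre line; the grasp point (between the pads) lies 19 mm behind it; z points along the fingers, y is the line along which they close (so a half turn about z gives the same grasp; the last joint's range is limited). The gripper opens to 85 mm and grips with 20 to 120 N. Pads are 22 mm wide; open, the fingers measure 114 mm over their backs; the gripper's body (76 mm by 85 mm) begins 54 mm behind the grasp point. The pads swing forward as they close: fully open they stand 13 mm farther back than shut.
Start: joints at [-1.181, 0.241, 0.005, 1.335, 0, 1.571], TCP at [0.19, -0.462, 0.231] pointing down, gripper open.
Joint ranges: [-2.72, 2.72], [-1.05, 1.87], [-1.09, 1.28], [-1.99, 2.15], [-1.42, 1.44], [-3.14, 3.14]. Speed limits (rad/s): [2.79, 2.79, 3.14, 3.14, 3.14, 3.14].

### API

Orientations are given as a unit quaternion [w, x, y, z].
In Python, from station import env gives the robot as it stands.
- The arm moves only by the shell command python3 -m creep 'ROWS' [FORCE]. ROWS is JSON, a list of rows, each a list of 3 entries, a list of its own where there are three numbers: the finger opening in mm, from 0 to 85.4, then the shift along the world's x, y, z in mm, then the turn about the world's z in rad. A call has 1 to 20 rows; each row is the pose to reach, as a shift and turn from the pose commanded when the call began; what a row does not reach only later rows make up. A row lasts 1/8 s, in which the tool goes at most 62.5 mm and 10.7 degrees, less where a joint would pass 70% of its speed; a pose out of reach is approached as far as the arm can. A call with a gripper value outside its range is refused whole. The fingers move at their own pace and stop on an object; FORCE is the grip in N (left out, the last holds). Time passes only in rows, so rows that repeat a pose let the fingers close. It gives the time, the measured TCP pose, the force, the opening and the grip force at its end, in the units of the state.
- env.state(): the state, without advancing time (a new reading comes with each control period).
- env.camera(name): name is "scene" or "top" or "wrist"; returns the picture (420x560x3 uint8, red, green, blue); there is no depth.
- env.get_calibration(name): a dict with "K" (3x3 intrinsics, pixels), "origin" and "rotation" of the camera in the world; the wrist camera has in their place "hand_eye" (4x4, takes a point from camera to tool coordinates, whose origin is the TCP and whose axes are the flange's). Camera axes: x right, y up, looking along -z (the intrinsics and any distortion apply to the point x, -y, -z); pixel columns grow to the right and rows downward; lengths in m; the calibration is good to about 2 mm. The wrist camera is an equidistant fisheye: a pixel r from the principal point sees the ray r / f radians off the axis. A picture is of the moment at which its call begins: read the wrist's pose just before it. get_calibration takes no time and is no camera call.
- env.finish_job(): hands the job in; it is judged then, once.
The state is a dict: "time": time; "joint_positions": joint angles; "joint_vel": joint speeds; "effort": joint torques, N m; "position": TCP position; "eef_rot": TCP orientation; "ft_force": force on the tool from outside, world axes, zero at the start; "ft_torque": the same for the moment, N m; "opening": opening from 0.0 (shut) to 1.0 (fully open); "gripper_force": force on a finger pad.
Only numpy, scipy, OpenCV 4.12 (cv2) and the standard library are available. Lean on these libraries where they do the work, as an engineer would, in place of code of your own. Each camera call takes 0.05 s, during which the arm holds its last target. There are 200 camera calls.

### The job

Take the small snap cap out of the soap dish, set it mouth down over the bare fixing bolt of the basin and press it straight down until it clicks and sits fully home on its washer. Keep pressing down firmly after the click, for about two seconds, and finish like that: the program ends with the gripper still bearing down on the cap, not letting go. Leave the other things on the cement where they are.

Things in the scene. Friction and masses are not known exactly. Their poses are not given: they have to be found in the camera images.
- snap_cap: small round plain grey plastic cover cap, 36 mm diameter, 30 mm tall, 20 to 40 g, flat closed top, open below, standing mouth down in the soap dish (underside 6 mm above the cement). Origin: centre of its underside, z up. Inside: a lip 22 mm wide, 4 mm high at the mouth, then a groove 27 mm wide, roof 24 mm up. May be gripped round its side or pushed on its top.
- stud: the bare fixing bolt, fixed: steel foot plate 64 mm diameter, 4 mm thick; on it a white washer 46 mm diameter, top 10 mm above the cement; from that an upright steel post 17 mm diameter, 21 mm tall, tapered to 10 mm at its tip. Four sprung steel balls stick out of the post to 26 mm across, 18 mm above the cement. Origin: centre of the plate's underside, z up.
- stud_seat (a point): centre of the washer's top on the bare bolt, 10 mm above the cement: the cap's underside centre comes here when home. The cap catches on the balls with its underside 12 mm above the washer; pushing on takes 10 to 20 N; from about 9 mm up the force drops, the balls spring into the groove and the cap stops dead on the washer.
- finished_stud: the basin's other fixing bolt, same foot plate and washer, already covered by a fixed cap just like the loose one (top 40 mm above the cement). Origin: centre of the plate's underside. It may stand left or right of the bare bolt.
- soap_dish: white ceramic rectangular dish, loose, 350 g, 90 mm along its x, 150 mm along its y, walls 6 mm thick and 14 mm high, floor 6 mm thick. Origin: centre of its underside; the cap stands within 15 mm of its middle
- jar_lid: bystander: a wider, flatter plain grey lid, 56 mm diameter, 16 mm tall, lying on the cement. Origin: centre of its underside
- comb: bystander: flat wooden comb, 150 mm along its x, 36 mm wide, 5 mm thick, lying on the cement. Origin: centre of its underside
- soap: bystander: white bar of soap 75 x 50 x 24 mm. Origin: centre of its underside
- nail_brush: bystander: wooden nail brush 90 x 40 x 28 mm. Origin: centre of its underside
Things that resemble listed ones, but are neither listed nor needed, are in the scene too. Leave any purple or turquoise look-alike of the stud alone. What is shaped like the snap_cap but orange is not meant.

How it is judged:
On the way, in this order (a step that is already met when the one before it is completed fails the run):
1. the cap is lifted clear of the soap dish (height (world z) of snap_cap above 0.03 m), for 0.1 s.
2. the cap is past the click and pressed home on the washer of the bare bolt for 1.5 s (z of snap_cap in the frame of stud_seat below 0.0025 m and horizontal distance between snap_cap and stud_seat below 0.0035 m and angle between snap_cap's own z axis and vertical below 0.1 rad and contact force between snap_cap and stud above 4 N), for 1.5 s.
At the end, for the whole second after the job is handed in: the snap cap sits past the click on the bare bolt, its underside within 2.5 mm of the washer, within 3.5 mm of centre and 0.1 rad of upright, and the fingers still bear down on it so that it presses on the bolt with more than 4 N (all of step 2 and contact force between the fingers and snap_cap above 3 N); the arm keeps its last pose, push and grip.
It fails at once if a bystander (jar lid, comb, soap, nail brush) is pushed more than 3 cm, or the soap dish more than 6 cm (distance of any of jar_lid, comb, soap, nail_brush from where it was at the start of the episode above 0.03 m or distance of soap_dish from where it was at the start of the episode above 0.06 m).
It also fails if it takes over 51 s, if anything falls off the work surface, if the arm or the gripper's body presses on something with over 40 N, if the wrist force passes 120 N, or if a joint passes its speed limit or range.

## Working session

There is one attempt and no reset: what is moved stays moved. The work goes in short steps, Python scripts to look and compute and a shell command to move; the robot and the scene stay as the last step left them, time stands still between calls to the robot, and variables do not carry over. Pictures are saved under pics/ and viewed, at most 10 in all, crops included, and the job is handed in when it is done.

```bash
mkdir -p pics; ls
python3 - <<'E'
from station import env
import cv2,numpy as np
for n in("top","scene"):
    cv2.imwrite(f"pics/{n}0.png",cv2.cvtColor(env.camera(n),cv2.COLOR_RGB2BGR))
    print(n,env.get_calibration(n))
print(env.get_calibration("wrist")); print(env.state())
E
```

```text
pics
top {'K': array([[470.28079062,   0.        , 284.3226245 ],
       [  0.        , 470.28079062, 209.04685821],
       [  0.        ,   0.        ,   1.        ]]), 'origin': array([2.93519457e-01, 4.79016015e-04, 1.27033076e+00]), 'rotation': array([ 0.72720183,  0.0797869 , -0.07071845, -0.67809324])}
scene {'K': array([[456.08692585,   0.        , 284.23586256],
       [  0.        , 456.08692585, 209.24638862],
       [  0.        ,   0.        ,   1.        ]]), 'origin': array([ 1.01267677, -0.67018064,  0.6181026 ]), 'rotation': array([0.84413354, 0.44380548, 0.14808492, 0.26181313])}
{'K': array([[325.1922621 ,   0.        , 278.90540604],
       [  0.        , 325.1922621 , 208.54749586],
       [  0.        ,   0.        ,   1.        ]]), 'hand_eye': array([[ 6.32288869e-04,  9.53134716e-01,  3.02545556e-01,
         7.79635673e-02],
       [ 9.99999353e-01, -8.88740981e-04,  7.09980428e-04,
        -1.16358785e-03],
       [ 9.45591627e-04,  3.02544911e-01, -9.53134661e-01,
        -1.42696475e-01],
       [ 0.00000000e+00,  0.00000000e+00,  0.00000000e+00,
         1.00000000e+00]])}
{'time': 0.1, 'joint_positions': array([-1.18100497e+00,  2.41355916e-01,  3.86892793e-03,  1.33519473e+00,
       -1.16960754e-05,  1.57078322e+00]), 'joint_vel': array([ 1.34733355e-03, -1.99618097e-03,  3.91324336e-03,  7.08197794e-04,
        5.47875836e-04, -4.43394793e-05]), 'effort': array([ 1.11941277e-03, -3.73136902e+01,  2.53010774e+01,  1.08423375e-02,
        2.08534357e-04, -1.00619016e-05]), 'position': array([ 0.18978205, -0.46197854,  0.23049665]), 'eef_rot': array([-9.23717964e-04,  9.81066172e-01,  1.93670538e-01, -1.88297828e-04]), 'ft_force': array([-0.33696617, -0.27576124, -0.23749536]), 'ft_torque': array([ 0.05354892,  0.01340381, -0.00945841]), 'gripper_force': 0.0, 'opening': 1.002229427960086}
```

View pics/top0.png

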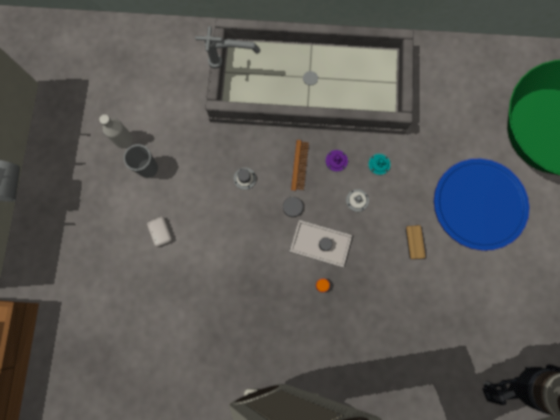

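View pics/scene0.png

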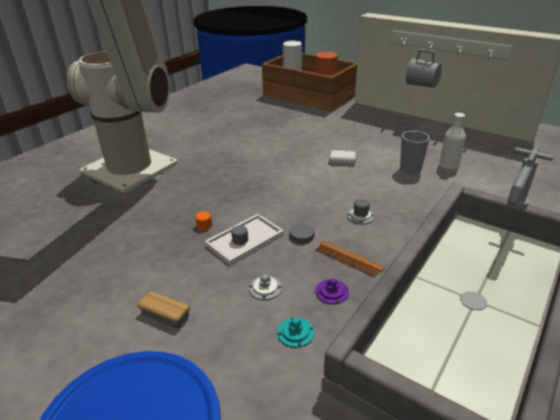

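The top view shows these candidates:
- **Snap cap:** the grey disc in the white dish at (326,244). The jar lid at (292,207) is wider and flat on the cement. The cap-like thing at (323,285) is orange, so it isn't meant.
- **Bare bolt:** white washer with a steel post at (358,200). (245,177) is the finished bolt, with a grey cap on it. (337,160) is the purple look-alike and (380,164) the turquoise one.

I'll confirm both in a crop and work out rough positions.

```bash
cat > h.py <<'E'
from station import env
import cv2,numpy as np
from scipy.spatial.transform import Rotation as R
def rot(q): return R.from_quat([q[1],q[2],q[3],q[0]])
def fixed(n,uv,z):
    c=env.get_calibration(n);K=c["K"];o=np.array(c["origin"])
    d=rot(c["rotation"]).apply([(uv[0]-K[0,2])/K[0,0],-(uv[1]-K[1,2])/K[1,1],-1])
    return o+d*(z-o[2])/d[2]
def wrist_T(s):
    T=np.eye(4);T[:3,:3]=rot(s["eef_rot"]).as_matrix();T[:3,3]=s["position"]
    return T@env.get_calibration("wrist")["hand_eye"]
def wrist(uv,z,s):
    K=env.get_calibration("wrist")["K"];T=wrist_T(s)
    a=np.array([(uv[0]-K[0,2])/K[0,0],(uv[1]-K[1,2])/K[1,1]]);t=np.linalg.norm(a)
    d=a/t*np.sin(t);d=T[:3,:3]@[d[0],-d[1],-np.cos(t)]
    return T[:3,3]+d*(z-T[2,3])/d[2]
def wproj(p,s):
    K=env.get_calibration("wrist")["K"];T=wrist_T(s)
    c=T[:3,:3].T@(np.array(p)-T[:3,3]);v=np.array([c[0],-c[1]]);r=np.linalg.norm(v);t=np.arctan2(r,-c[2])
    return v/r*t*K[0,0]+K[:2,2]
E
python3 - <<'E'
from h import *
for n,uv,z in [("cap",(326,244),.036),("stud",(358,201),.01),("lid",(292,207),.016),("fin",(245,177),.04),("comb",(300,165),.005),("brush",(416,242),.028),("dish",(321,244),.02),("orange",(323,285),.03),("turq",(380,164),.01),("dishNW",(301,222),.014),("dishNE",(352,236),.014),("dishSE",(343,266),.014),("dishSW",(291,252),.014)]:
    print(n,fixed("top",uv,z).round(4))
for n,uv,z in [("cap",(239,228),.036),("stud",(265,287),.01)]: print(n,fixed("scene",uv,z).round(4))
a=cv2.imread("pics/top0.png")[140:300,220:440]
b=cv2.imread("pics/scene0.png")[190:350,180:400]
cv2.imwrite("pics/crop.png",cv2.resize(np.hstack([a,b]),None,fx=1.8,fy=1.8,interpolation=cv2.INTER_CUBIC))
E
```

```text
cap [ 0.4735 -0.0906  0.036 ]
stud [ 0.6023 -0.1741  0.01  ]
lid [0.5716 0.0058 0.016 ]
fin [0.6408 0.1387 0.04  ]
comb [ 0.6962 -0.0085  0.005 ]
brush [ 0.4966 -0.3295  0.028 ]
dish [ 0.4749 -0.0784  0.02  ]
orange [ 0.3663 -0.0888  0.03  ]
turq [ 0.7129 -0.2315  0.01  ]
dishNW [ 0.5321 -0.0214  0.014 ]
dishNE [ 0.5033 -0.161   0.014 ]
dishSE [ 0.4209 -0.1404  0.014 ]
dishSW [4.486e-01 2.000e-04 1.400e-02]
cap [ 0.4733 -0.087   0.036 ]
stud [ 0.611  -0.1788  0.01  ]
```

View pics/crop.png

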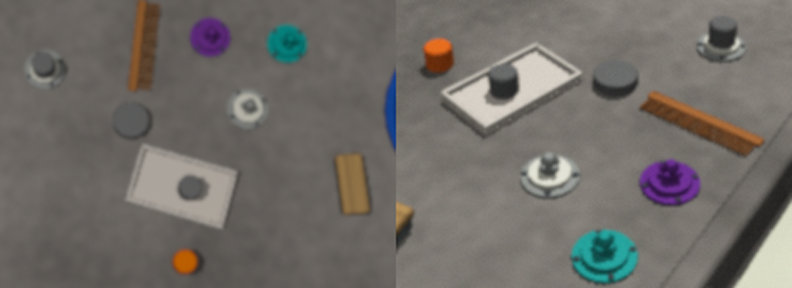

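The crop confirms both targets: the grey cap in the dish, and the bare bolt on the white washer. Next I'll go above them with the tool's y axis along the dish's long side, and look with the wrist camera.

```bash
python3 -m creep '[[60,[40,40,-10],-0.06],[60,[85,88,-20],-0.15],[60,[130,135,-30],-0.25],[60,[175,182,-40],-0.35],[60,[220,228,-50],-0.45],[60,[265,275,-60],-0.55],[60,[305,315,-70],-0.59],[60,[330,342,-75],-0.59],[60,[330,342,-75],-0.59],[60,[330,342,-75],-0.59],[60,[330,342,-75],-0.59],[60,[330,342,-75],-0.59]]'
python3 - <<'E'
from h import *
s=env.state();im=env.camera("wrist")
cv2.imwrite("pics/w1.png",cv2.cvtColor(im,cv2.COLOR_RGB2BGR));np.save("w1.npy",s,allow_pickle=True)
print(wproj([.4735,-.09,.036],s),wproj([.605,-.175,.01],s))
E
```

```text
time: 1.6
position: [0.5194, -0.1216, 0.1567]
eef_rot: [0.0, 0.995, -0.101, 0.0]
ft_force: [-0.8, 0.8, 0.4]
opening: 0.7
gripper_force: 0.0
[256.27303621 256.060132  ] [320.67782339  89.71768158]
```

View pics/w1.png

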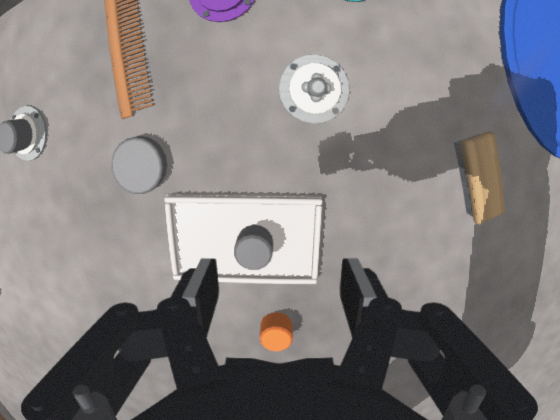

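The wrist view shows the cap at about (254,250), with its top ellipse lower in the picture, and the bare bolt's washer at (315,88). I'll measure both by fitting projected circles to the image.

```bash
cat >> h.py <<'E'
from scipy.optimize import minimize
def ring(c,r,z,s,n=72):
    return np.array([wproj([c[0]+r*np.cos(t),c[1]+r*np.sin(t),z],s) for t in np.linspace(0,2*np.pi,n,endpoint=False)],np.float32)
def fit(im,s,c0,r,z,sign,win=.012):
    """centre of circle radius r at height z: maximise sign*(inside-outside) brightness, median over rim"""
    g=cv2.GaussianBlur(cv2.cvtColor(im,cv2.COLOR_RGB2GRAY).astype(np.float32),(0,0),1)
    def f(c):
        a=[cv2.remap(g,ring(c,q,z,s),None,cv2.INTER_LINEAR)[:,0] for q in(r-.0015,r+.0015)]
        return -np.mean(np.clip(sign*(a[0]-a[1]),-20,40))
    G=[(f((c0[0]+i,c0[1]+j)),c0[0]+i,c0[1]+j) for i in np.arange(-win,win+1e-6,.002) for j in np.arange(-win,win+1e-6,.002)]
    b=min(G); o=minimize(f,b[1:],method="Nelder-Mead",options=dict(initial_simplex=[b[1:],(b[1]+.001,b[2]),(b[1],b[2]+.001)]))
    return o.x,-o.fun
E
python3 - <<'E'
from h import *
s=np.load("w1.npy",allow_pickle=True).item()
b=cv2.imread("pics/w1.png");im=b[:,:,::-1].copy()
big=cv2.resize(b,None,fx=3,fy=3,interpolation=cv2.INTER_CUBIC)
def draw(c,r,z,col): cv2.polylines(big,[(ring(c,r,z,s)*3+1).round().astype(np.int32)],True,col,1)
for n,c0,r,z,sg,col in [("plate",(.605,-.175),.032,.004,1,(0,255,255)),("washer",(.605,-.175),.023,.010,1,(0,0,255)),("captop",(.4735,-.09),.018,.036,-1,(0,255,0)),("finwasher",(.64,.14),.023,.010,1,(0,0,255)),("capbot",(.4735,-.09),.018,.006,-1,(255,0,0))]:
    c,q=fit(im,s,c0,r,z,sg); print(n,c.round(4),round(q,1)); draw(c,r,z,col)
for n,uv in [("NW",(169,200)),("NE",(321,202)),("SE",(317,280)),("SW",(177,277))]: print(n,wrist(uv,.014,s).round(4))
cv2.imwrite("pics/crop2.png",np.hstack([big[100:460,760:1140],big[560:920,560:940]]))
E
```

```text
Traceback (most recent call last):
  File "h.py", line 30, in fit
    G=[(f((c0[0]+i,c0[1]+j)),c0[0]+i,c0[1]+j) for i in np.arange(-win,win+1e-6,.002) for j in np.arange(-win,win+1e-6,.002)]
        ~^^^^^^^^^^^^^^^^^^^
  File "h.py", line 28, in f
    a=[cv2.remap(g,ring(c,q,z,s),None,cv2.INTER_LINEAR)[:,0] for q in(r-.0015,r+.0015)]
       ~~~~~~~~~^^^^^^^^^^^^^^^^^^^^^^^^^^^^^^^^^^^^^^^
cv2.error: OpenCV(4.12.0) /io/opencv/modules/imgproc/src/imgwarp.cpp:1821: error: (-215:Assertion failed) ((map1.type() == CV_32FC2 || map1.type() == CV_16SC2) && map2.empty()) || (map1.type() == CV_32FC1 && map2.type() == CV_32FC1) in function 'remap'
```

```bash
cat >> h.py <<'E'
_C=env.get_calibration("wrist")
def ring(c,r,z,s,n=72):
    t=np.linspace(0,2*np.pi,n,endpoint=False)
    T=np.eye(4);T[:3,:3]=rot(s["eef_rot"]).as_matrix();T[:3,3]=s["position"];T=T@_C["hand_eye"]
    p=np.c_[c[0]+r*np.cos(t),c[1]+r*np.sin(t),np.full(n,z)]-T[:3,3]
    p=p@T[:3,:3];v=p[:,:2]*[1,-1];q=np.linalg.norm(v,axis=1,keepdims=True)
    return (v/q*np.arctan2(q,-p[:,2:])*_C["K"][0,0]+_C["K"][:2,2]).astype(np.float32)[:,None]
E
cat > m.py <<'E'
from h import *
s=np.load("w1.npy",allow_pickle=True).item()
b=cv2.imread("pics/w1.png");im=b[:,:,::-1].copy()
big=cv2.resize(b,None,fx=3,fy=3,interpolation=cv2.INTER_CUBIC)
def draw(c,r,z,col): cv2.polylines(big,[(ring(c,r,z,s)*3+1).round().astype(np.int32)],True,col,1)
for n,c0,r,z,sg,col in [("plate",(.605,-.175),.032,.004,1,(0,255,255)),("washer",(.605,-.175),.023,.010,1,(0,0,255)),("captop",(.4735,-.09),.018,.036,-1,(0,255,0)),("finwasher",(.64,.14),.023,.010,1,(0,0,255)),("capbot",(.4735,-.09),.018,.006,-1,(255,0,0))]:
    c,q=fit(im,s,c0,r,z,sg); print(n,c.round(4),round(q,1)); draw(c,r,z,col)
for n,uv in [("NW",(169,200)),("NE",(321,202)),("SE",(317,280)),("SW",(177,277))]: print(n,wrist(uv,.014,s).round(4))
cv2.imwrite("pics/crop2.png",np.hstack([big[100:460,760:1140],big[560:920,560:940]]))
E
python3 m.py
```

```text
plate [ 0.6077 -0.17  ] 22.7
washer [ 0.6076 -0.1703] 36.8
captop [ 0.4797 -0.0885] 28.7
finwasher [0.6486 0.1468] 15.7
capbot [ 0.4793 -0.0993] 25.5
NW [ 0.5358 -0.0169  0.014 ]
NE [ 0.505  -0.1567  0.014 ]
SE [ 0.4244 -0.1401  0.014 ]
SW [0.4545 0.0014 0.014 ]
```

View pics/crop2.png

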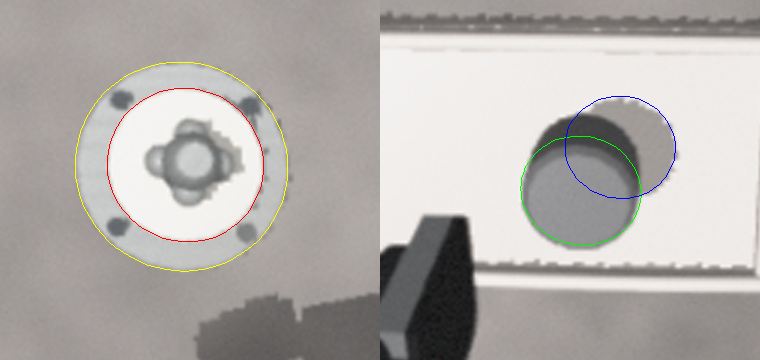

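Plate and washer fits agree to 0.3 mm: stud at (0.608,-0.170). The cap is at (0.479,-0.0885), 11 mm from the dish's middle, which fits the 15 mm given. Now over the cap and down.

```bash
python3 -m creep '[[60,[-20,16,0],0],[60,[-40,33,0],0],[60,[-40,33,-20],0],[60,[-40,33,-50],0],[60,[-40,33,-80],0],[60,[-40,33,-105],0],[60,[-40,33,-125],0],[60,[-40,33,-138],0],[60,[-40,33,-145],0],[60,[-40,33,-147],0],[60,[-40,33,-147],0]]' 30
python3 - <<'E'
from h import *
s=env.state();im=env.camera("wrist");print(s["position"],s["ft_force"],s["opening"])
cv2.imwrite("pics/w2.png",cv2.cvtColor(im,cv2.COLOR_RGB2BGR))
E
```

```text
time: 3.02
position: [0.4794, -0.0928, 0.0098]
eef_rot: [-0.002, 0.995, -0.096, 0.001]
ft_force: [0.3, -0.4, -0.2]
opening: 0.697
gripper_force: 0.0
[ 0.47940795 -0.09280747  0.00976488] [ 0.27125704 -0.43641852 -0.2264616 ] 0.6969047893200142
```

View pics/w2.png

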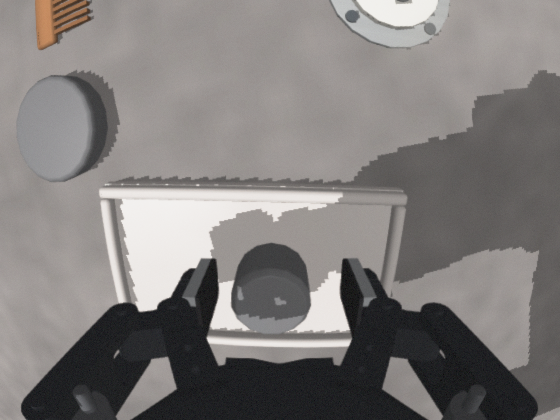

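The cap's top centre is at about (271,300) between the fingers. The finger midline is at column 280, so the TCP is about 4 mm off along y. I'll correct that and close.

```bash
python3 -m creep '[[60,[1,4,0],0],[60,[1,4,0],0],[50,[1,4,0],0],[42,[1,4,0],0],[36,[1,4,0],0],[30,[1,4,0],0],[30,[1,4,0],0],[30,[1,4,0],0],[30,[1,4,0],0]]' 60
```

```text
time: 4.2
position: [0.4797, -0.0908, 0.0097]
eef_rot: [-0.003, 0.995, -0.095, 0.001]
ft_force: [-1.3, 0.2, 4.7]
opening: 0.407
gripper_force: 59.9
```

```bash
python3 -m creep '[[30,[0,0,10],0],[30,[0,0,30],0],[30,[0,0,55],0],[30,[0,0,80],0],[30,[0,0,85],0],[30,[0,0,85],0],[30,[25,-16,85],0],[30,[50,-31,85],0],[30,[75,-47,85],0],[30,[95,-60,85],0],[30,[110,-70,85],0],[30,[115,-73,85],0],[30,[115,-73,85],0],[30,[115,-73,85],0],[30,[115,-73,85],0]]' 60
python3 - <<'E'
from h import *
s=env.state();im=env.camera("wrist");print(s["position"],s["ft_force"],s["opening"],s["eef_rot"])
cv2.imwrite("pics/w3.png",cv2.cvtColor(im,cv2.COLOR_RGB2BGR));np.save("w3.npy",s,allow_pickle=True)
E
```

```text
time: 6.08
position: [0.5941, -0.1634, 0.0944]
eef_rot: [-0.003, 0.996, -0.095, 0.0]
ft_force: [-0.4, 0.2, -0.2]
opening: 0.407
gripper_force: 59.7
[ 0.59410558 -0.16342801  0.09443503] [-0.36569807  0.16135522 -0.19238767] 0.4069351010174168 [-3.03187048e-03  9.95507338e-01 -9.46357544e-02  1.46415365e-04]
```

View pics/w3.png

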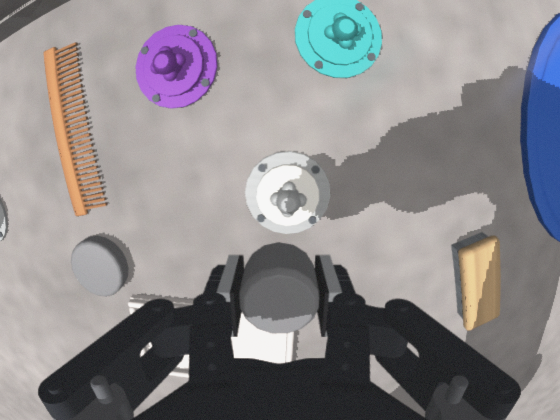

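The wrist view shows the cap held between the fingers with its top at about (280,290), and the bare bolt at (288,193). I'll fit both in this frame to get their relative offset.

Run:
```python
from h import *
s=np.load("w3.npy",allow_pickle=True).item()
b=cv2.imread("pics/w3.png");im=b[:,:,::-1].copy()
big=cv2.resize(b,None,fx=3,fy=3,interpolation=cv2.INTER_CUBIC)
def draw(c,r,z,col): cv2.polylines(big,[(ring(c,r,z,s)*3+1).round().astype(np.int32)],True,col,1)
print("grasp pt",(s["position"]-.019*rot(s["eef_rot"]).apply([0,0,1])).round(4), rot(s["eef_rot"]).apply([0,0,1]).round(4))
for n,c0,r,z,sg,col in [("plate",(.6077,-.17),.032,.004,1,(0,255,255)),("washer",(.6077,-.17),.023,.010,1,(0,0,255)),("tip",(.6077,-.17),.005,.031,1,(255,0,255)),("captop",s["position"],.0175,.1207,1,(0,255,0)),("capbot",s["position"],.018,.0907,-1,(255,0,0))]:
    c,q=fit(im,s,c0,r,z,sg,.008); print(n,c.round(4),round(q,1)); draw(c,r,z,col)
cv2.imwrite("pics/crop3.png",big[430:1020,640:1040])
```

```text
grasp pt [ 0.5941 -0.1635  0.1134] [ 9.e-04  6.e-03 -1.e+00]
plate [ 0.6073 -0.1704] 23.7
washer [ 0.6073 -0.1708] 32.3
tip [ 0.5986 -0.1781] 30.5
captop [ 0.5889 -0.1615] 17.0
capbot [ 0.5946 -0.1666] 12.6
```

View pics/crop3.png

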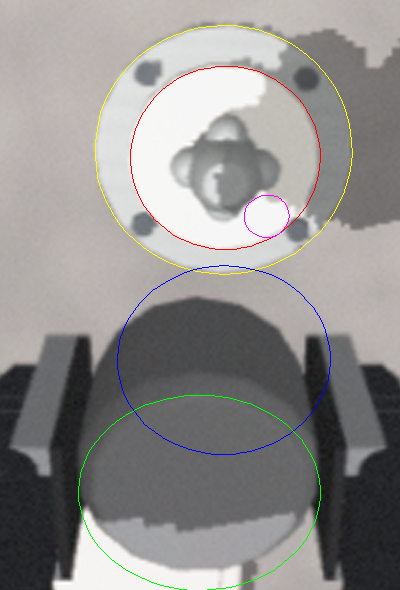

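The overlay fits the stud again at (0.6073,-0.1706), but the rings drawn for the cap are off because of shadow. I'll fit the cap from its rim extents instead: top ellipse x 88–318, y 372–570 in the crop, upper edge of the mouth at y 297.

Run:
```python
from h import *
from scipy.optimize import least_squares
s=np.load("w3.npy",allow_pickle=True).item()
off=np.array([640,430])
def ext(c,r,z):
    p=ring(c,r,z,s,360)[:,0]*3+1-off; return np.r_[p.min(0),p.max(0)]
def res(v,free):
    z=v[2] if free else .1207
    t=ext(v[:2],.0178,z);b=ext(v[:2],.018,z-.03)
    return [t[0]-85,t[2]-319,t[1]-372,t[3]-570,b[1]-297]
for fr in(0,1):
    o=least_squares(res,[.594,-.1634,.1207],args=(fr,),diff_step=1e-3,x_scale=[.01,.01,.01]);print(o.x.round(4),o.fun.round(1))
```

```text
[ 0.5915 -0.1624  0.1207] [-7.3  7.2  3.3  8.1 -9.7]
[ 0.5872 -0.1616  0.1131] [-0.   0.   4.7 -1.7 -3.9]
```

The image of the cap keeps the same size as in the dish, so it hasn't slipped and its underside is at z≈0.091. Averaging the estimates puts its centre about 1.5 mm behind the TCP in x. The remaining shift to the stud is about (15,-8) mm. I'll do that, then go down to just above the post tip.

```bash
python3 -m creep '[[30,[8,-4,0],0],[30,[15,-8,0],0],[30,[15,-8,0],0],[30,[15,-8,0],0],[30,[15,-8,-15],0],[30,[15,-8,-30],0],[30,[15,-8,-45],0],[30,[15,-8,-53],0],[30,[15,-8,-55],0],[30,[15,-8,-55],0],[30,[15,-8,-55],0],[30,[15,-8,-55],0]]' 110
python3 - <<'E'
from h import *
s=env.state();im=env.camera("wrist");print(s["position"].round(4),s["ft_force"])
cv2.imwrite("pics/w4.png",cv2.cvtColor(im,cv2.COLOR_RGB2BGR));np.save("w4.npy",s,allow_pickle=True)
t=env.camera("scene");cv2.imwrite("pics/s4.png",cv2.cvtColor(t,cv2.COLOR_RGB2BGR))
a=cv2.resize(cv2.imread("pics/s4.png")[240:320,215:315],(500,400),interpolation=cv2.INTER_CUBIC)
b=cv2.imread("pics/w4.png")[150:350,205:355]; b=cv2.resize(b,(300,400))
cv2.imwrite("pics/c4.png",np.hstack([a,b]))
E
```

```text
time: 7.62
position: [0.61, -0.1719, 0.0399]
eef_rot: [-0.003, 0.995, -0.095, 0.001]
ft_force: [-0.3, 0.1, 0.4]
opening: 0.389
gripper_force: 109.3
[ 0.61   -0.1719  0.0399] [-0.29387509  0.08561657  0.37750178]
```

View pics/c4.png

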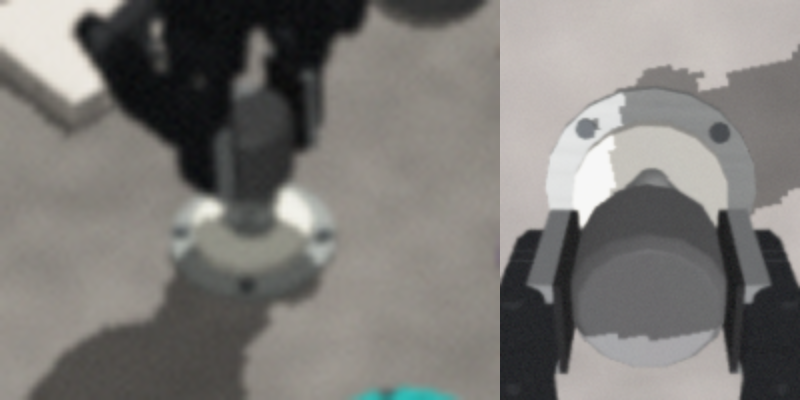

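The cap is laterally centred over the post and free of contact. Now down to the balls.

```bash
python3 -m creep '[[30,[0,0,-4],0],[30,[0,0,-8],0],[30,[0,0,-11],0],[30,[0,0,-11],0],[30,[0,0,-11],0]]' 110; python3 -m creep '[[30,[0,0,-2],0],[30,[0,0,-4],0],[30,[0,0,-4],0],[30,[0,0,-4],0]]'
```

```text
time: 8.35
position: [0.6096, -0.1718, 0.0283]
eef_rot: [-0.003, 0.995, -0.095, 0.0]
ft_force: [-0.7, -0.8, -0.5]
opening: 0.392
gripper_force: 109.3
time: 8.85
position: [0.6107, -0.1723, 0.0253]
eef_rot: [-0.003, 0.995, -0.095, 0.002]
ft_force: [1.7, -1.0, 5.0]
opening: 0.391
gripper_force: 109.9
```

Contact at an underside height of about 0.0215, which matches the balls (0.022). Side force is small, so I'll press on.

```bash
python3 -m creep '[[30,[0,0,-2],0],[30,[0,0,-4],0],[30,[0,0,-4],0]]'; python3 -m creep '[[30,[0,0,-2],0],[30,[0,0,-4],0],[30,[0,0,-4],0]]'
```

```text
time: 9.22
position: [0.6111, -0.1723, 0.0219]
eef_rot: [-0.003, 0.995, -0.095, 0.002]
ft_force: [1.6, -1.0, 5.1]
opening: 0.39
gripper_force: 110.2
time: 9.6
position: [0.6101, -0.172, 0.0158]
eef_rot: [-0.003, 0.995, -0.095, 0.001]
ft_force: [3.9, -1.5, -2.6]
opening: 0.393
gripper_force: 109.4
```

```bash
python3 -m creep '[[30,[0,0,-2],0],[30,[0,0,-4],0],[30,[0,0,-4],0]]'; python3 -m creep '[[30,[0,0,-2],0],[30,[0,0,-3],0],[30,[0,0,-3],0]]'
```

```text
time: 9.98
position: [0.6095, -0.1718, 0.014]
eef_rot: [-0.003, 0.995, -0.095, 0.0]
ft_force: [-1.7, -0.3, 9.1]
opening: 0.392
gripper_force: 110.8
time: 10.35
position: [0.6096, -0.1719, 0.0139]
eef_rot: [-0.003, 0.995, -0.095, 0.001]
ft_force: [-6.4, 1.3, 24.1]
opening: 0.388
gripper_force: 112.2
```

It stops dead at TCP z 0.0139 (0.0137 expected for home) with 24 N and no slip. Hold the push, then check.

```bash
python3 -m creep '[[30,[0,0,0],0],[30,[0,0,0],0],[30,[0,0,0],0],[30,[0,0,0],0],[30,[0,0,0],0],[30,[0,0,0],0],[30,[0,0,0],0],[30,[0,0,0],0],[30,[0,0,0],0],[30,[0,0,0],0],[30,[0,0,0],0],[30,[0,0,0],0],[30,[0,0,0],0],[30,[0,0,0],0],[30,[0,0,0],0],[30,[0,0,0],0],[30,[0,0,0],0],[30,[0,0,0],0],[30,[0,0,0],0],[30,[0,0,0],0]]'
python3 - <<'E'
from h import *
cv2.imwrite("pics/s5.png",cv2.cvtColor(env.camera("scene"),cv2.COLOR_RGB2BGR))
cv2.imwrite("pics/w5.png",cv2.cvtColor(env.camera("wrist"),cv2.COLOR_RGB2BGR))
a=cv2.resize(cv2.imread("pics/s5.png")[240:320,215:315],(500,400),interpolation=cv2.INTER_CUBIC)
b=cv2.resize(cv2.imread("pics/w5.png")[150:350,205:355],(300,400))
cv2.imwrite("pics/c5.png",np.hstack([a,b]))
E
```

```text
time: 12.85
position: [0.6096, -0.1719, 0.0139]
eef_rot: [-0.003, 0.995, -0.095, 0.001]
ft_force: [-7.5, 1.6, 24.2]
opening: 0.388
gripper_force: 112.2
```

View pics/c5.png

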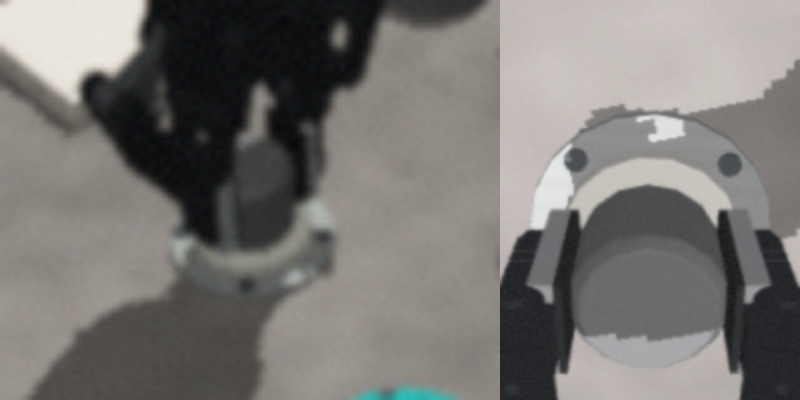

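The cap sits flat on the washer. The lip's 2.5 mm of play on the post keeps it inside the 3.5 mm limit, and a steady 24 N was held for more than 2 s. Handing in.

```bash
python3 -c "
from station import env
print(env.finish_job())"
```

```text
the job is handed in; nothing more can be done
None
```

I pressed the snap cap home on the bare bolt and handed the job in with the gripper still pushing down at about 24 N; the hand-in returned no verdict.

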